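# Function check of a colony counter

### The arm

A 6-joint arm with a two-finger parallel gripper is mounted at the origin on the work surface. World frame = base frame: x ahead of the robot, y to its left, z up, the work surface at z = 0. Lengths are in mm, angles in rad, forces in N, time in s.
With the tool pointing down it reaches from about 350 to 775 mm from the base axis. Payload 7.3 kg.
Tool frame: the origin (TCP) lies midway between the tips of the shut fingers; the grasp point (between the pads) lies 19 mm behind it; z points along the fingers, y is the line along which they close (so a half turn about z gives the same grasp; the last joint's range is limited). The gripper opens to 92 mm and grips with 3 to 60 N. Pads are 19 mm wide; open, the fingers measure 130 mm over their backs; the gripper's body (75 mm by 190 mm) begins 47 mm behind the grasp point.
Start: joints at [-1.364, 0.342, 1.524, -0, 1.275, -0.146], TCP at [181.425, -492.676, 226.741] pointing down, gripper open.
Joint ranges: [-2.53, 2.53], [-0.77, 2.02], [0.04, 2.7], [-1, 4.14], [0.28, 2.66], [-3.11, 3.11]. Speed limits (rad/s): [2.57, 2.57, 3.14, 3.14, 3.14, 3.14].

### API

Orientations are given as [roll, pitch, yaw] about the fixed x, y, z axes, in that order (R = Rz(yaw) Ry(pitch) Rx(roll)).
In Python, from plant import bot gives the robot as it stands.
- The arm moves only by the tool servo_tool, never from a script. Its argument "deltas" is a list of rows, each a list of 2 entries, a list of its own where there are three numbers: the shift along the tool's x, y, z in m, then the turn, a rotation vector about the tool's x, y, z in degrees. A call has 1 to 20 rows; each row shifts and turns the commanded pose from where the row before left it, along the tool's axes as they then stand; what a row does not reach is not made up. A row lasts 1/8 s, in which the tool goes at most 62.5 mm and 10.7 degrees, less where a joint would pass 70% of its speed; a pose out of reach is approached as far as the arm can. A call with a gripper value outside its range is refused whole. "fingers" is the opening, from 0 (shut) to 1 (fully open), set as the call begins (left out, the last holds). The fingers move at their own pace and stop on an object; the grip force is fixed at half the most. Time passes only in rows, so rows that do not move let the fingers close. It gives the time, the measured TCP pose, the force, the opening and the grip force at its end, in the units of the state.
- bot.get_obs(): the state, without advancing time (a new reading comes with each control period).
- bot.capture(name): name is "side" or "top"; returns the picture (420x560x3 uint8, red, green, blue); there is no depth.
- bot.camera_model(name): a dict with "mtx" (3x3 intrinsics, pixels), "xyz" and "rotation" of the camera in the world. Camera axes: x right, y down, z forward; pixel columns grow to the right and rows downward; lengths in mm; the calibration is good to about 2 mm. A picture is of the moment at which its call begins. camera_model takes no time and is no camera call.
- bot.close_job(): hands the job in; it is judged then, once.
The state is a dict: "time": time; "joint_positions": joint angles; "dq": joint speeds; "tau": joint torques, N m; "tool_pos": TCP position; "tcp_rot": TCP orientation; "contact_force": force on the tool from outside, world axes, zero at the start; "moment": the same for the moment, N m; "grip_width": finger opening in mm; "finger_force": force on a finger pad.
Only numpy, scipy, OpenCV 4.12 (cv2) and the standard library are available. Lean on these libraries where they do the work, as an engineer would, in place of code of your own. Each camera call takes 0.05 s, during which the arm holds its last target. There are 200 camera calls.

### The job

Check the colony counter before the day's counting: switch it on by pressing down the raised far end of its rocker switch, then tap the petri dish on its platform so that the platform dips and a colony is counted, then clear that count with the wide reset key. Do it in that order with the fingertips, each touch as light as a finger's, let go each time and finish clear of the counter. Nothing is to be picked up: the dish stays on its platform, and the other keys, the knob and the things on the bench are left as they are.

Things in the scene. Friction and masses are not known exactly. Their poses are not given: they have to be found in the camera images.
- counter: the colony counter, fixed, 300 mm deep (x) by 340 wide (y). Origin under its centre, on the bench; x to its rear (away from the robot at yaw 0), y to its left. Right part (y -169 to +53 mm): level steel deck, 65 mm high. Left part: key panel, 68 mm high in front, rising 0.14 rad to the rear; on it, rear to front: display, reset key, two round keys, in front the rocker (left) and a knob (right).
- rocker_on (a point): top edge of the 'on' end of the rocker switch: the far end (towards the counter's rear), up when off. The paddle is black, 30 mm long (counter's x), 22 mm wide, with a white dash on its 'on' half, in a frame 2 mm high. This end stands 13 mm above the panel; press it straight down 5 mm and it stays. In the counter's frame, off: x -75, y +134, z 91.
- rocker (a joint): angle of the rocker in rad: 0 = off (far end up), 0.35 = fully on (far end down, near end up). Held by friction only, about 1.5 N at its end; it stays where it is left. At its stop the switch gives up to 4 mm on springy clips (6 N at 2 mm). Counts as on above 0.27. Keep every touch on the counter and the dish under 20 N.
- platform_seat (a point): centre of the upper face of the dish platform, on which the dish stands: a black round tray 104 mm across with a rim 5 mm high round the dish, level, at x -20, y -60 in the counter's frame, this face 79 mm above the bench.
- platform (a joint): how far the platform is pressed down in m: 0 = up, 0.009 = bottom stop. Spring loaded, it comes up by itself; with the dish on it sinks from about 0.7 N on, 2 mm at 3 N, 4 mm at 5.4 N, 9 mm at about 11 N. A tap counts from 0.002 on.
- dish: closed clear plastic petri dish standing loose on the platform, 91 mm across and 16 mm high, 40 to 75 g. Origin at the centre of its underside, z up. Its flat lid, 16 mm above the origin, is what is tapped; near the middle is best.
- reset_top (a point): centre of the top of the reset key: a white bar key 22 mm (counter's x) by 46 mm (y), the widest key of the panel, its top 13 mm above the panel and tilted with it. In the counter's frame: x +38, y +110, z 106. It is pressed straight down or square to the panel.
- reset_key (a joint): travel of the reset key in m: 0 = up, 0.008 = fully down at 9 N; a spring brings it back. It sinks from 1.5 N on, 2 mm at 3.4 N, 4 mm at 5.3 N; clears from 0.002 on.
- key_left (a joint): travel in m of the left small round key (18 mm across, top 9 mm above the panel, at x -22, y +136 in the counter's frame); not to be pressed.
- key_right (a joint): travel in m of the right small round key (the same, at x -22, y +84); not to be pressed.
- sens_knob (a joint): angle in rad of the sensitivity knob (24 mm across, 15 mm high, on the panel at x -87, y +80 in the counter's frame); starts at 0; not to be turned.
- pen: marker pen, 128 mm long and 11 mm thick, lying loose on the deck behind the platform; origin under its middle, x along it. Leave alone.
- spare_lower: lower of two spare petri dishes (as the dish) stacked on the bench just right of the counter; origin under its centre. Leave alone.
- spare_upper: the upper one of that stack. Leave alone.
- tally: round steel hand tally counter, 44 mm across and 20 mm high, on the bench just left of the counter; origin under its centre. Leave alone.
- bottle: amber reagent bottle, 66 mm across and 140 mm high, on the bench beside the counter; origin under its centre. Leave alone.
- beaker: glass beaker, 70 mm across and 90 mm high, on the bench; origin under its centre. Leave alone.
- rack: white rack of capped test tubes, 70 by 150 mm and 96 mm high, on the bench; origin under its centre. Leave alone.
- magnifier (a point): top of the thin post of a magnifier fixed at the counter's rear right corner, 160 mm above the bench; its lens (98 mm across, 172 mm above the bench) is swung away to the rear right, clear of the deck. Keep clear of it.
There are look-alikes about, which are no part of the job. Leave any green or yellow look-alike of the dish alone.

How it is judged (in metres and radians):
On the way, in this order (a step that is already met when the one before it is completed fails the run):
1. the rocker switch is pressed to on (value of joint rocker above 0.27 rad), for 0.1 s.
2. the dish is tapped and the platform dips (value of joint platform above 0.002 m and contact force between the fingers and dish above 0.3 N), for 0.02 s.
3. the dish is let go and the platform is up again (value of joint platform below 0.001 m), for 0.05 s.
4. the reset key is pressed (value of joint reset_key above 0.002 m), for 0.02 s.
At the end, for the whole second after the job is handed in: the rocker is on (above 0.27 rad), the platform and the reset key are up again (within 1 mm), the dish rests on its platform, within 6 mm of its centre (value of joint rocker above 0.27 rad and value of joint each of platform, reset_key below 0.001 m and horizontal distance between dish and platform_seat below 0.006 m and z of dish in the frame of platform_seat below 0.002 m and linear speed of dish below 0.02 m/s); the robot touches nothing.
It fails at once if the dish is tapped or the reset key pressed before the counter is switched on ((value of joint platform above 0.002 m and value of joint rocker below 0.2 rad) or (value of joint reset_key above 0.002 m and value of joint rocker below 0.2 rad)).
It fails at once if the counter, its keys or the dish are pressed harder than 20 N (contact force between any of the fingers, the arm and counter above 20 N or contact force between any of the fingers, the arm and dish above 20 N).
It fails at once if the dish is lifted, tipped or pushed off its seat (z of dish in the frame of platform_seat above 0.006 m or horizontal distance between dish and platform_seat above 0.01 m or angle between dish's own z axis and vertical above 0.15 rad).
It fails at once if another key is pressed or the knob turned (value of joint any of key_left, key_right above 0.003 m or value of joint sens_knob above 0.3 rad or value of joint sens_knob below -0.3 rad).
It fails at once if a thing on the bench or the pen is displaced by more than 15 mm (distance of any of pen, spare_lower, spare_upper, tally, bottle, beaker, rack from where it was at the start of the episode above 0.015 m).
It also fails if it takes over 40 s, if anything falls off the work surface, if the arm or the gripper's body presses on something with over 40 N, if the wrist force passes 120 N, or if a joint passes its speed limit or range.

## Working session

There is one attempt and no reset: what is moved stays moved. The work goes in short steps, Python scripts to look and compute and a tool call to move; the robot and the scene stay as the last step left them, time stands still between calls to the robot, and variables do not carry over. Pictures are saved under pics/ and viewed, at most 10 in all, crops included, and the job is handed in when it is done.

Besides the shell and the picture viewer there is one more tool, called after ">>>" as name([rows], argument=value, ...), one row to a line, values as JSON. servo_tool: Moves the arm, as the interface text tells. Its arguments: {"type":"object","properties":{"deltas":{"type":"array"},"fingers":{"type":"number"}},"required":["deltas"]}

```bash
mkdir -p pics; python3 - <<'E'
from plant import bot
import cv2
for n in("top","side"):
    cv2.imwrite(f"pics/{n}0.png",bot.capture(n)[:,:,::-1]); m=bot.camera_model(n); print(n,m)
print(bot.get_obs())
E
```

```text
top {'mtx': array([[415.24063012,   0.        , 282.30425196],
       [  0.        , 415.24063012, 207.75055405],
       [  0.        ,   0.        ,   1.        ]]), 'xyz': array([ 346.19988503,  -10.52052322, 1441.50624441]), 'rotation': array([-2.98617318, -0.01205077, -1.55737165])}
side {'mtx': array([[418.57577581,   0.        , 280.77521638],
       [  0.        , 418.57577581, 204.71270802],
       [  0.        ,   0.        ,   1.        ]]), 'xyz': array([156.08666991, 531.3051295 , 963.23850303]), 'rotation': array([-2.45108151,  0.0173515 , -2.52519459])}
{'time': 0.1, 'joint_positions': array([-1.36397302e+00,  3.42638393e-01,  1.52493344e+00, -5.56924682e-05,
        1.27537876e+00, -1.46023258e-01]), 'dq': array([-0.00105827,  0.00153219, -0.00256105,  0.00127045,  0.00050661,
       -0.00147678]), 'tau': array([ 1.79956045e-03, -4.32003522e+01, -2.44694138e+01,  7.19071249e-02,
        5.26411249e-02, -5.85136513e-05]), 'tool_pos': array([ 181.3420827 , -492.29774055,  226.11788961]), 'tcp_rot': array([-3.14024142e+00, -1.44894919e-04,  3.52862720e-01]), 'contact_force': array([-0.04363989, -0.27684269,  0.05787176]), 'moment': array([-0.02798526,  0.02358005, -0.02672171]), 'finger_force': 0.0, 'grip_width': 91.95189503396055}
```

View pics/top0.png

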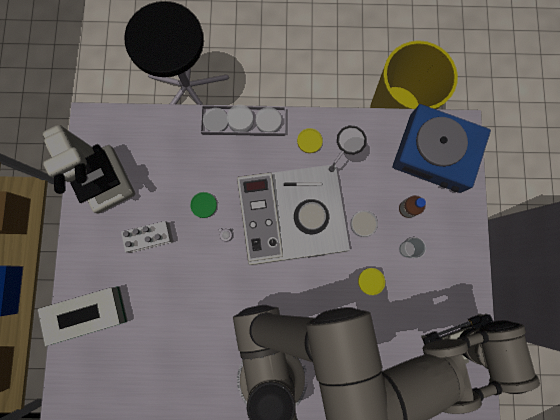

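View pics/side0.png

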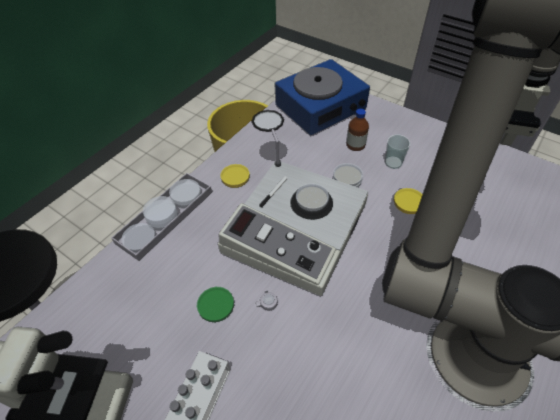

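The top view shows the counter centred near (295,215), slightly turned: reset key (258,205), rocker (256,244), dish (312,216). In the side view the reset key is at (264,233), the rocker at (305,261) and the dish at (312,200). Next I'll zoom in for precision.

```bash
python3 - <<'E'
import cv2
a=cv2.imread("pics/top0.png")[160:270,230:360]; cv2.imwrite("pics/topc.png",cv2.resize(a,None,fx=5,fy=5,interpolation=cv2.INTER_CUBIC))
a=cv2.imread("pics/side0.png")[160:292,214:374]; cv2.imwrite("pics/sidec.png",cv2.resize(a,None,fx=4.5,fy=4.5,interpolation=cv2.INTER_CUBIC))
E
```

```text
(no output)
```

View pics/topc.png

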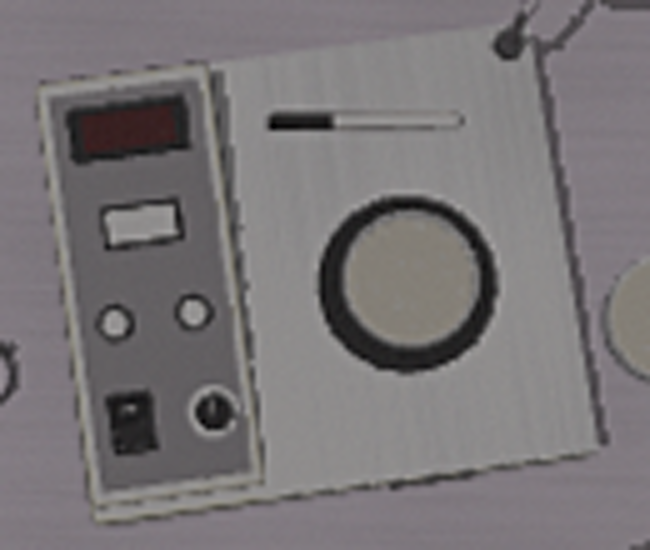

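View pics/sidec.png

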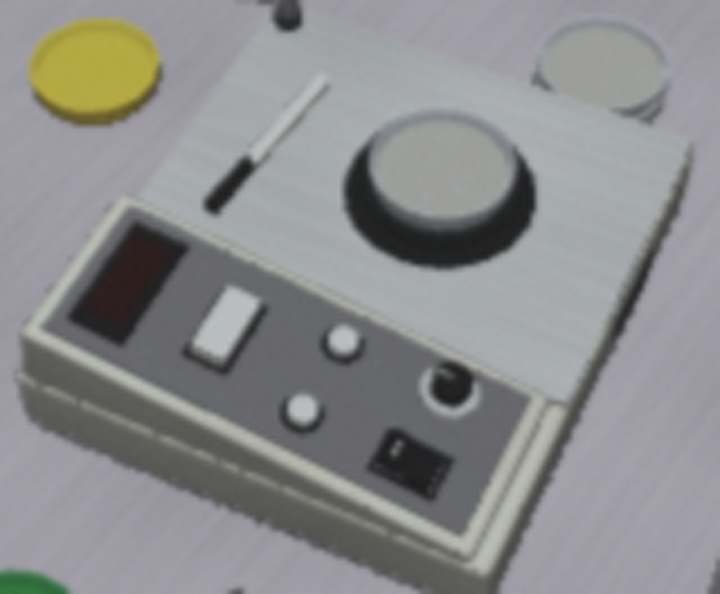

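The crops show all the features clearly: reset key, round keys, knob, dish, and the rocker with its white dash at the far end. Now I'll fit the counter pose across both views.

```bash
cat > fit.py <<'E'
import numpy as np
from scipy.spatial.transform import Rotation as R
from scipy.optimize import least_squares
from plant import bot
P={'reset':(38,110,106),'kl':(-22,136,95),'kr':(-22,84,95),'knob':(-87,80,92),'lid':(-20,-60,95),'rim':(-20,-60,84),'frc':(-150,-169,65)}
T={'reset':(143,223),'kl':(116,323),'kr':(194,312),'knob':(214,412),'lid':(411,278),'rim':(408,284),'frc':(603,443)}
S={'reset':(227,327),'kl':(303,411),'kr':(344,342),'knob':(453,385),'lid':(443,168),'rim':(440,188),'frc':(690,145)}
obs=[("top",k,230+(u+.5)/5-.5,160+(v+.5)/5-.5) for k,(u,v) in T.items()]+[("side",k,214+(u+.5)/4.5-.5,160+(v+.5)/4.5-.5) for k,(u,v) in S.items()]
C={n:bot.camera_model(n) for n in("top","side")}
def proj(n,p):
    c=C[n]; q=c["mtx"]@(R.from_euler("xyz",c["rotation"]).as_matrix().T@(p-c["xyz"])); return q[:2]/q[2]
def w(s,p): return R.from_euler("z",s[2]).apply(p)+[s[0],s[1],0]
def res(s): return np.concatenate([proj(n,w(s,P[k]))-(u,v) for n,k,u,v in obs])
f=least_squares(res,[350,-40,.1],x_scale=[1,1,.01],loss="soft_l1"); s=f.x
if __name__=="__main__":
    print(s); 
    for o,r in zip(obs,res(s).reshape(-1,2)): print(o[:2],r.round(2))
    for k,p in {'rocker':(-75,134,91),'dish':(-20,-60,95),'reset':(38,110,106)}.items(): print(k,w(s,p).round(1))
    for n,o,z in(("top",(230,160),5),("side",(214,160),4.5)): print(n,((proj(n,w(s,(-75,134,91)))-o+.5)*z-.5).round(0))
E
python3 fit.py
```

```text
[ 5.42583400e+02 -5.65754125e+01  1.67732080e-01]
('top', 'reset') [-1.06  1.34]
('top', 'kl') [-0.74  1.05]
('top', 'kr') [-0.55  0.83]
('top', 'knob') [-0.34  0.42]
('top', 'lid') [-0.55  0.38]
('top', 'rim') [-0.22 -0.37]
('top', 'frc') [-0.77  2.13]
('side', 'reset') [-0.15 -0.55]
('side', 'kl') [-0.01 -0.51]
('side', 'kr') [-0.25 -0.77]
('side', 'knob') [-0.26 -1.85]
('side', 'lid') [-0.73 -1.32]
('side', 'rim') [-0.21 -3.16]
('side', 'frc') [ 1.04 -1.1 ]
rocker [446.3  63.   91. ]
dish [ 532.9 -119.1   95. ]
reset [561.7  58.2 106. ]
top [127. 409.]
side [393. 445.]
```

```bash
sed -i "s/,'rim':([^)]*)//g; s/,'frc':([^)]*)//g" fit.py; python3 fit.py
cat > d.py <<'E'
import sys,numpy as np
from fit import *
o=bot.get_obs(); Rt=R.from_euler("xyz",o["tcp_rot"])
def to(p): return Rt.inv().apply(np.array(p)-o["tool_pos"]).round(1)
print(o["tool_pos"].round(1),o["tcp_rot"].round(3),o["contact_force"].round(2),round(o["time"],2),o["grip_width"].round(1))
print("turn(tool rotvec deg) to upright, yaw of counter",(Rt.inv()*R.from_euler("xyz",[np.pi,0,s[2]])).as_rotvec(degrees=True).round(2))
for k,p in {'rocker':(-73,134,91),'dish':(-20,-60,95),'reset':(38,110,106)}.items(): print(k,w(s,p).round(1),to(w(s,p)))
E
```

```text
[ 5.41710408e+02 -5.73054225e+01  1.55209851e-01]
('top', 'reset') [-0.76  1.18]
('top', 'kl') [-0.68  0.81]
('top', 'kr') [-0.46  0.8 ]
('top', 'knob') [-0.49  0.43]
('top', 'lid') [-0.37  0.88]
('side', 'reset') [-0.09 -0.91]
('side', 'kl') [-0.22 -0.71]
('side', 'kr') [-0.22 -0.87]
('side', 'knob') [-0.35 -1.71]
('side', 'lid') [-0.1 -1.2]
rocker [446.9  63.5  91. ]
dish [ 531.2 -119.7   95. ]
reset [562.2  57.2 106. ]
top [127. 408.]
side [391. 445.]
```

>>> servo_tool([
  [[0,0,0],[0,0,5.3]],
  [[0,0,0],[0,0,5.3]],
], fingers=0)

```text
time: 0.35
tool_pos: [181.4, -492.4, 226.3]
tcp_rot: [-3.141, 0.0, 0.165]
contact_force: [0.6, -0.8, -0.7]
grip_width: 76.7
finger_force: 0.0
```

```bash
python3 d.py
```

```text
Traceback (most recent call last):
  File "d.py", line 5, in <module>
    print(o["tool_pos"].round(1),o["tcp_rot"].round(3),o["contact_force"].round(2),round(o["time"],2),o["grip_width"].round(1))
                                                                                                      ^^^^^^^^^^^^^^^^^^^^^
AttributeError: 'float' object has no attribute 'round'
```

>>> servo_tool([
  [[0.035,-0.02,0],[0,0,0]],
  [[0.035,-0.02,0],[0,0,0]],
  [[0.035,-0.02,0],[0,0,0]],
  [[0.035,-0.02,0],[0,0,0]],
  [[0.035,-0.02,0],[0,0,0]],
  [[0.035,-0.02,0],[0,0,0]],
  [[0.035,-0.02,0],[0,0,0]],
  [[0.0155,-0.052,0],[0,0,0]],
  [[0.0155,-0.052,0],[0,0,0]],
  [[0.0155,-0.052,0],[0,0,0]],
  [[0.0155,-0.052,0],[0,0,0]],
  [[0.0155,-0.052,0],[0,0,0]],
  [[0.0155,-0.052,0],[0,0,0]],
  [[0.0155,-0.052,0],[0,0,0]],
  [[0,0,0.04],[0,0,0]],
  [[0,0,0.04],[0,0,0]],
  [[0,0,0],[0,0,0]],
  [[0,0,0],[0,0,0]],
])

```text
time: 2.6
tool_pos: [446.6, 63.1, 147.8]
tcp_rot: [3.141, -0.001, 0.167]
contact_force: [0.4, 0.9, 0.6]
grip_width: 0.8
finger_force: 0.0
```

```bash
sed -i 's/,o\["grip_width"\].round(1)//' d.py; python3 d.py; python3 - <<'E'
from plant import bot
import cv2,numpy as np
from fit import proj
o=bot.get_obs(); t=o["tool_pos"]
for n,(x,y) in(("top",(225,150)),("side",(234,190))):
    im=bot.capture(n)[y:y+110,x:x+140,::-1]; print(n,((proj(n,t)-(x,y)+.5)*5-.5).round(0))
    cv2.imwrite(f"pics/{n}1.png",cv2.resize(im,None,fx=5,fy=5,interpolation=cv2.INTER_CUBIC))
E
```

```text
[446.6  63.1 147.8] [ 3.141e+00 -1.000e-03  1.670e-01] [0.36 0.89 0.6 ] 2.6
turn(tool rotvec deg) to upright, yaw of counter [ 0.02 -0.08  0.7 ]
rocker [448.9  63.8  91. ] [ 2.3 -0.3 56.8]
dish [ 531.2 -119.7   95. ] [ 52.9 194.3  53. ]
reset [562.2  57.2 106. ] [113.   25.1  42. ]
top [147. 451.]
side [338. 279.]
```

View pics/side1.png

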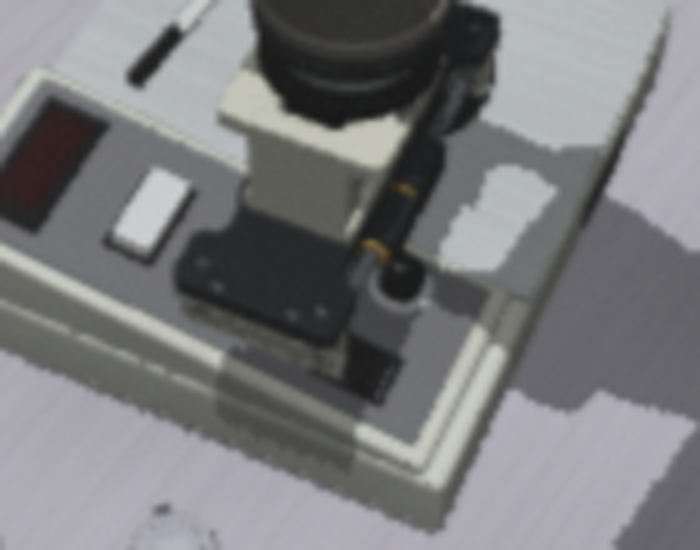

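The side view shows the gripper body hiding the tips, but the body sits over the rocker as computed. I'll descend and feel for contact.

>>> servo_tool([
  [[0.001,0,0.015],[0,0,0.5]],
  [[0,0,0.015],[0,0,0]],
  [[0,0,0.015],[0,0,0]],
  [[0,0,0.008],[0,0,0]],
  [[0,0,0],[0,0,0]],
  [[0,0,0],[0,0,0]],
])

```text
time: 3.45
tool_pos: [447.3, 63.4, 94.4]
tcp_rot: [3.141, -0.001, 0.159]
contact_force: [-0.1, -0.3, -0.0]
grip_width: 0.6
finger_force: 0.0
```

>>> servo_tool([
  [[0,0,0.002],[0,0,0]],
  [[0,0,0.002],[0,0,0]],
  [[0,0,0],[0,0,0]],
])

```text
time: 3.82
tool_pos: [447.1, 63.5, 89.8]
tcp_rot: [3.141, -0.001, 0.159]
contact_force: [0.5, -0.1, 0.4]
grip_width: 0.6
finger_force: 0.5
```

>>> servo_tool([
  [[0,0,0.002],[0,0,0]],
  [[0,0,0.001],[0,0,0]],
  [[0,0,0],[0,0,0]],
])

```text
time: 4.2
tool_pos: [446.7, 63.4, 86.6]
tcp_rot: [3.142, 0.0, 0.159]
contact_force: [0.7, -0.7, 1.2]
grip_width: 0.5
finger_force: 0.4
```

Contact is beginning, at about the friction force, so the rocker is moving. Continuing in small steps.

>>> servo_tool([
  [[0,0,0.0015],[0,0,0]],
  [[0,0,0],[0,0,0]],
])

```text
time: 4.45
tool_pos: [446.8, 63.4, 85.2]
tcp_rot: [3.141, -0.0, 0.159]
contact_force: [-0.4, 0.4, 3.6]
grip_width: 0.4
finger_force: 1.5
```

>>> servo_tool([
  [[0,0,0.001],[0,0,0]],
  [[0,0,0],[0,0,0]],
])

```text
time: 4.7
tool_pos: [446.9, 63.4, 84.3]
tcp_rot: [3.141, -0.0, 0.159]
contact_force: [0.4, -0.0, 4.7]
grip_width: 0.2
finger_force: 2.2
```

>>> servo_tool([
  [[0,0,0.001],[0,0,0]],
  [[0,0,0],[0,0,0]],
])

```text
time: 4.95
tool_pos: [447.0, 63.4, 83.4]
tcp_rot: [3.141, -0.001, 0.159]
contact_force: [0.0, 0.6, 6.1]
grip_width: 0.7
finger_force: 3.0
```

>>> servo_tool([
  [[0,0,-0.01],[0,0,0]],
  [[0,0,-0.025],[0,0,0]],
  [[0,0,-0.02],[0,0,0]],
  [[0.02,0.04,0],[0,0,0]],
  [[0.02,0.045,0],[0,0,0]],
  [[0.01,0.055,0],[0,0,0]],
  [[0.001,0.055,0],[0,0,0]],
  [[0,0,0],[0,0,0]],
  [[0,0,0],[0,0,0]],
])

```text
time: 6.08
tool_pos: [527.2, -120.5, 137.9]
tcp_rot: [-3.14, 0.001, 0.158]
contact_force: [0.1, -0.0, -0.8]
grip_width: 0.4
finger_force: 0.0
```

```bash
python3 d.py; python3 - <<'E'
from plant import bot
import cv2,numpy as np
ims=[]
for n,(x,y) in(("top",(230,190)),("side",(254,200))):
    im=bot.capture(n)[y:y+80,x:x+100,::-1]; ims.append(cv2.resize(im,(400,320),interpolation=cv2.INTER_CUBIC))
cv2.imwrite("pics/r2.png",np.hstack(ims))
E
```

```text
[ 527.2 -120.5  137.9] [-3.14e+00  1.00e-03  1.58e-01] [ 0.14 -0.01 -0.76] 6.08
turn(tool rotvec deg) to upright, yaw of counter [-0.07  0.08  0.18]
rocker [448.9  63.8  91. ] [ -48.3 -194.3   47.2]
dish [ 531.2 -119.7   95. ] [ 4.1 -0.2 42.9]
reset [562.2  57.2 106. ] [  62.7 -170.    32. ]
```

View pics/r2.png

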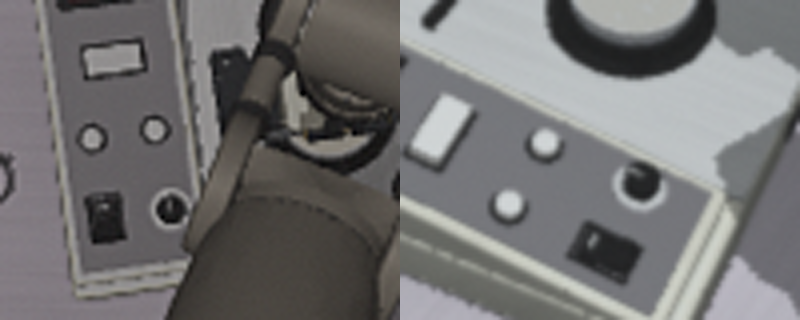

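The picture shows the rocker (left panel (105,218), right panel (605,250)) lying flat at its far end, the knob and keys untouched, and the dish in its tray. Force and travel agree: friction over 5 mm, then the springy stop. Now the dish tap.

>>> servo_tool([
  [[0.004,0,0.015],[0,0,0]],
  [[0,0,0.015],[0,0,0]],
  [[0,0,0.01],[0,0,0]],
  [[0,0,0],[0,0,0]],
  [[0,0,0],[0,0,0]],
])

```text
time: 6.8
tool_pos: [532.2, -120.5, 98.3]
tcp_rot: [3.141, -0.0, 0.159]
contact_force: [-0.3, -0.6, 0.2]
grip_width: 0.7
finger_force: 0.0
```

>>> servo_tool([
  [[0,0,0.003],[0,0,0]],
  [[0,0,0.002],[0,0,0]],
  [[0,0,0],[0,0,0]],
])

```text
time: 7.18
tool_pos: [532.3, -120.6, 93.6]
tcp_rot: [3.141, -0.001, 0.159]
contact_force: [-0.4, -0.1, 2.7]
grip_width: 0.3
finger_force: 1.4
```

>>> servo_tool([
  [[0,0,0.002],[0,0,0]],
  [[0,0,0.001],[0,0,0]],
  [[0,0,0],[0,0,0]],
])

```text
time: 7.55
tool_pos: [532.3, -120.6, 90.7]
tcp_rot: [3.141, -0.001, 0.159]
contact_force: [-1.0, 0.4, 7.1]
grip_width: 0.3
finger_force: 3.1
```

>>> servo_tool([
  [[0,0,-0.005],[0,0,0]],
  [[0,0,-0.005],[0,0,0]],
  [[0,0,-0.02],[0,0,0]],
  [[0,0,-0.022],[0,0,0]],
  [[0,0,0],[0,0,0]],
  [[0,0,0],[0,0,0]],
])

```text
time: 8.3
tool_pos: [531.4, -120.2, 141.3]
tcp_rot: [-3.141, 0.001, 0.159]
contact_force: [-0.7, 0.6, 0.1]
grip_width: 0.2
finger_force: 0.0
```

```bash
python3 d.py
```

```text
[ 531.4 -120.2  141.3] [-3.141e+00  1.000e-03  1.590e-01] [-0.7   0.55  0.05] 8.3
turn(tool rotvec deg) to upright, yaw of counter [-0.04  0.08  0.22]
rocker [448.9  63.8  91. ] [ -52.2 -194.7   50.5]
dish [ 531.2 -119.7   95. ] [ 0.  -0.5 46.3]
reset [562.2  57.2 106. ] [  58.7 -170.2   35.3]
```

>>> servo_tool([
  [[0.02,-0.05,0],[0,0,0]],
  [[0.02,-0.05,0],[0,0,0]],
  [[0.015,-0.05,0],[0,0,0]],
  [[0.0035,-0.02,0.01],[0,0,0]],
  [[0,0,0.015],[0,0,0]],
  [[0,0,0.005],[0,0,0]],
  [[0,0,0],[0,0,0]],
  [[0,0,0],[0,0,0]],
])

```text
time: 9.3
tool_pos: [563.1, 55.7, 112.5]
tcp_rot: [3.141, -0.001, 0.158]
contact_force: [-0.2, 0.1, 0.0]
grip_width: 0.4
finger_force: 0.0
```

>>> servo_tool([
  [[0,0,0.003],[0,0,0]],
  [[0,0,0.003],[0,0,0]],
  [[0,0,0],[0,0,0]],
])

```text
time: 9.68
tool_pos: [563.2, 56.5, 106.5]
tcp_rot: [3.141, -0.001, 0.159]
contact_force: [1.2, -1.2, 2.5]
grip_width: 1.0
finger_force: 1.2
```

>>> servo_tool([
  [[0,0,0.002],[0,0,0]],
  [[0,0,0.0015],[0,0,0]],
  [[0,0,0],[0,0,0]],
])

```text
time: 10.05
tool_pos: [563.6, 56.6, 103.2]
tcp_rot: [3.141, -0.002, 0.159]
contact_force: [1.4, -1.8, 6.2]
grip_width: 0.3
finger_force: 2.7
```

>>> servo_tool([
  [[0,0,-0.005],[0,0,0]],
  [[0,0,-0.015],[0,0,0]],
  [[0,0,-0.05],[0,0,0]],
  [[0,0,-0.05],[0,0,0]],
  [[0.03,0.01,-0.03],[0,0,0]],
  [[0.05,0,0],[0,0,0]],
  [[0,0,0],[0,0,0]],
  [[0,0,0],[0,0,0]],
])

```text
time: 11.05
tool_pos: [642.4, 59.8, 252.2]
tcp_rot: [-3.141, 0.002, 0.159]
contact_force: [-0.4, -0.3, 0.3]
grip_width: 0.6
finger_force: 0.0
```

```bash
python3 - <<'E'
from plant import bot
import cv2,numpy as np
ims=[]
im=bot.capture("side")[150:295,214:374,::-1]
cv2.imwrite("pics/s3.png",np.hstack([cv2.resize(im,(400,362),interpolation=cv2.INTER_CUBIC),cv2.resize(cv2.imread("pics/side0.png")[150:295,214:374],(400,362),interpolation=cv2.INTER_CUBIC)]))
print(bot.get_obs()["contact_force"],bot.get_obs()["tool_pos"])
E
```

```text
[ 0.30272064 -0.74301193 -0.01596627] [642.29862358  59.72017675 252.60947571]
```

View pics/s3.png

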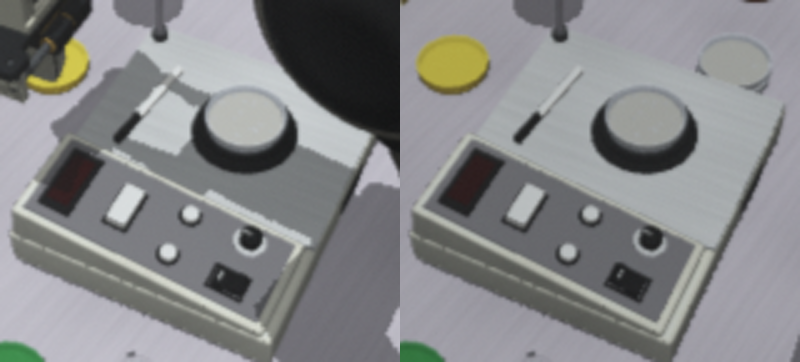

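Compared with the start (right), the dish (245,118) is still in its tray and the keys, knob (250,240) and pen haven't moved. The rocker (228,282) has changed its tilt, and the arm is clear.

```bash
python3 -c "
from plant import bot
print(bot.close_job())"
```

```text
the job is handed in; nothing more can be done
None
```

I pressed the rocker to on, tapped the dish and pressed the reset key, in that order, then handed the job in with the arm clear; the highest force read was about 7 N, the dish stayed in its tray, and hand-in returned no verdict.

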